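# Drop the cassettes through the trap hopper and bolt it again

## Task

One of the two trap-bottom hoppers on the bench has specimen cassettes in it. Swing its trap door wide open with the lever at its side so that the cassettes drop into the drawer below, then swing the trap fully shut again and slide its bolt fully across to lock the lever. Do not touch the empty hopper.

Things in the scene. Friction and masses are not known exactly. Their poses are not given: they have to be found in the camera images.
- hopper: Loaded hopper: open-topped box 108 mm square, rim 195 mm above the bench, on four posts (186 mm), white drawer fixed under it. Origin: middle of the stand, on the bench; z up, x away from the robot, y left (turned up to 0.2 rad). Trap bottom 133 mm up. Drawer inside: x -115..55, y +-52, floor 10 mm up. Only lever and bolt knob rise above the rim; push them with shut fingers from above.
- gate (a joint): Trap angle, rad: 0 shut, 1.2 wide open (hard stops); starts 0 to 0.06. Hinge line along hopper y at x = 50, z = 133 mm (far edge of the trap). Door and lever are one rigid piece. Stiff: stays where left, about 3 N at the lever's end moves it. Shut, the lever leans 35 degrees to +x; moving it to -x, towards the robot, drops the trap; wide open it leans 34 degrees to -x.
- gate_ball (a point): Centre of the black 22 mm ball ending the trap lever, a steel rod 12 mm thick, 140 mm from hinge to ball, outside the box's left wall in the plane y = +78 mm. Hopper frame: shut x = 130, z = 248 mm; wide open x = -28, z = 249 mm; half way z = 273 mm.
- bolt (a joint): Travel of the latch bolt, m: 0 drawn back, 0.035 fully across to hopper +y (hard stop), barring the lever; starts 0 to 0.004. Stays where left, about 3 N slides it. 10 mm steel rod along y on the outside of the far wall, x = 66 mm, 180 mm up. It goes across only with the trap shut (under about 0.06 rad), passing on the robot side of the shut lever.
- bolt_knob (a point): Centre of the 16 mm ball on the bolt's upright steel post (12 mm thick, top 255 mm above the bench). Hopper frame: x = 66, z = 247 mm; y = -30 mm drawn back, +5 mm fully across.
- cassette_a: Flat off-white plastic specimen cassette 40 x 28 x 7 mm (x, y, z), origin at the centre of its underside. Starts lying on the shut trap in the loaded hopper.
- cassette_b: A second such cassette, beside the first on the trap.
- empty_hopper: An identical hopper with its own lever and bolt, but nothing in it; same frame. It stands left or right of the loaded one, 0.3 to 0.4 m away centre to centre. Not to be touched.
Not all that is in view belongs to the job. What is shaped like the cassette_a but blue, pink or red is not meant.

How it is judged:
On the way:
1. the trap is swung wide open and both cassettes have dropped into the drawer (value of joint gate above 0.8 rad and z of each of cassette_a, cassette_b in the frame of hopper below 0.06 m and x of cassette_a in the frame of hopper between -0.12 and 0.06 m and y of cassette_a in the frame of hopper between -0.057 and 0.057 m and x of cassette_b in the frame of hopper between -0.12 and 0.06 m and y of cassette_b in the frame of hopper between -0.057 and 0.057 m), for 0.1 s.
At the end, for the whole second after the job is handed in: Both cassettes lie at rest in the drawer under their hopper (within its walls, lower than 60 mm), the trap is shut to within 0.12 rad (7 degrees) and its bolt is across by more than 25 of its 35 mm (value of joint gate below 0.12 rad and value of joint bolt above 0.025 m and z of each of cassette_a, cassette_b in the frame of hopper below 0.06 m and x of cassette_a in the frame of hopper between -0.12 and 0.06 m and y of cassette_a in the frame of hopper between -0.057 and 0.057 m and x of cassette_b in the frame of hopper between -0.12 and 0.06 m and y of cassette_b in the frame of hopper between -0.057 and 0.057 m and linear speed of each of cassette_a, cassette_b below 0.03 m/s); the robot touches nothing.
It fails at once if the empty hopper is touched (over 2 N) (contact force between empty_hopper and the arm above 2 N or contact force between empty_hopper and the fingers above 2 N).
It also fails if it takes over 46 s, if anything falls off the work surface, if the arm or the gripper's body presses on something with over 40 N, if the wrist force passes 120 N, or if a joint passes its speed limit or range.

## Robot

A 7-joint arm with a two-finger parallel gripper is mounted at the origin on the work surface. World frame = base frame: x ahead of the robot, y to its left, z up, the work surface at z = 0. Lengths are in m, angles in rad, forces in N, time in s.
With the tool pointing down it reaches from about 0.35 to 0.9 m from the base axis. Payload 19.9 kg.
Tool frame: the origin (TCP) lies between the finger pads; the fingertips stand 14 mm ahead of it and the grasp point (between the pads) lies 5 mm behind it; z points along the fingers, y is the direction in which the jaws open and shut (so a half turn about z gives the same grasp; the last joint's range is limited). The gripper opens to 85 mm and grips with 20 to 120 N. Pads are 22 mm wide; open, the fingers measure 114 mm over their backs; the gripper's body (76 mm by 85 mm) begins 54 mm behind the grasp point. The pads swing forward as they close: fully open they stand 13 mm farther back than shut.
Start: joints at [1.272, 0.417, -0.01, 1.614, 0.005, 1.111, -0.053], TCP at [0.159, -0.604, 0.245] pointing down, gripper open.
Joint ranges: [-2.81, 2.81], [-0.39, 2.02], [-1.27, 1.25], [0.06, 2.57], [-1.19, 4.33], [0.19, 2], [-2.82, 2.82]. Speed limits (rad/s): [1.89, 1.89, 2.39, 2.39, 3.01, 3.01, 3.01].

## Interface

Orientations are given as a unit quaternion [x, y, z, w].
In Python, from rig import arm, capture gives the robot as it stands. Calls block until the motion is done:
- arm.move_pose(position, orientation): joint-space move of the TCP to a pose.
- arm.line_to(position, attitude=None, velocity=0.15, force_limit=None): straight line of the TCP; attitude=None keeps the orientation; velocity is the mean speed in m/s. With force_limit (N) it stops when the force on the tool has changed by that much, and returns True; else False.
- arm.movej(angles): joint-space move.
- arm.ungrasp() and arm.gripper_close(): open the fingers fully, or close them until they stop; the grip force is fixed at half the most.
- arm.hold(seconds).
- arm.ik(position, orientation): joint angles nearest the present ones, or None.
- capture(name): name is "scene" or "top" or "wrist"; returns a dict with "frame" (400x640x3 uint8, red, green, blue), "fx", "fy", "cx", "cy" (pixels), "D" ([k1, k2, p1, p2, k3] as OpenCV has them; the pictures are not rectified), "R" (3x3) and "t" (3): a world point X has camera coordinates R X + t; the wrist camera has in their place "T_tool_cam" (4x4, takes a point from camera to tool coordinates, whose origin is the TCP and whose axes are the flange's). Camera axes: x right, y down, z forward; pixel columns grow to the right and rows downward; lengths in m; the calibration is good to about 2 mm. A picture is of the moment at which its call begins: read the wrist's pose just before it. There is no depth.
A pose or a line that the arm cannot do raises arm.PlanningError and nothing moves.
- arm.job_done(): hands the job in, once; it reports no verdict.
Readings, each from a call of its own:
- arm.read_time_s(): time.
- arm.read_qpos(): joint angles.
- arm.read_dq(): joint speeds.
- arm.read_joint_efforts(): joint torques, N m.
- arm.read_eef_pos(): TCP position.
- arm.read_ee_rot(): TCP orientation.
- arm.read_wrist_force(): force on the tool from outside, world axes, zero at the start.
- arm.read_wrist_torque(): the same for the moment, N m.
- arm.read_gripper_width(): finger opening in m.
Only numpy, scipy, OpenCV 4.12 (cv2) and the standard library are available. Lean on these libraries where they do the work, as an engineer would, in place of code of your own. Each camera call takes 0.05 s, during which the arm holds its last target. There are 200 camera calls.

## Working session

There is one attempt and no reset: what is moved stays moved. The work goes in short steps, each a Python script; the robot and the scene stay as the last script left them, time stands still between calls to the robot, and variables do not carry over. Pictures are saved under pics/ and viewed, about 8 in all and at most 12, crops included, and the job is handed in when it is done.

```bash
mkdir -p pics; ls
python3 - <<'E'
from rig import arm, capture
import cv2,pickle
for n in("scene","top"):
    c=capture(n); pickle.dump(c,open(n+'.pkl','wb')); cv2.imwrite(f'pics/{n}.png',c['frame'][:,:,::-1])
    print(n,c['fx'],c['R'].tolist(),c['t'],c['D'])
print(arm.read_time_s(),arm.read_ee_rot())
E
```

```text
pics
scene 449.877845494794 [[-0.49466660416581254, 0.8690787402903081, 0.002663437341967008], [0.7111765795554414, 0.4065487625456411, -0.5735381211082927], [-0.49953260495675983, -0.2818159804695594, -0.8191745416802784]] [ 0.31433384 -0.28145532  1.41432842] [-0.09302109  0.          0.          0.          0.        ]
top 388.2864731241226 [[0.016790798237543085, -0.9998586297041602, -0.0008886510370470937], [-0.9891449165262941, -0.016481105283414323, -0.14601611992799962], [0.14598083163462622, 0.0033307318650008604, -0.9892818117303618]] [-0.02295807  0.60246564  0.88745218] [0.03076062 0.         0.         0.         0.        ]
0.1 [ 9.91768183e-01  1.28045228e-01 -1.12543359e-04 -5.27064317e-04]
```

View pics/scene.png

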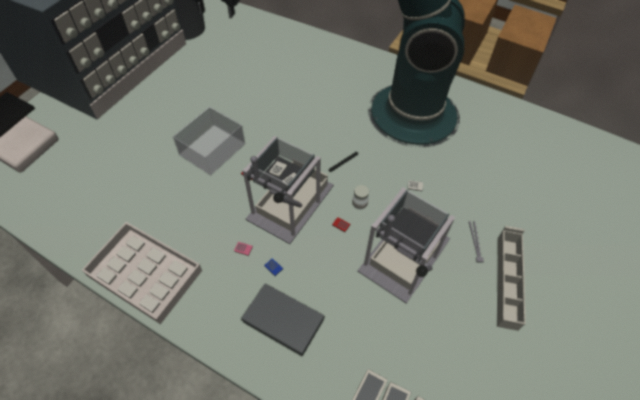

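View pics/top.png

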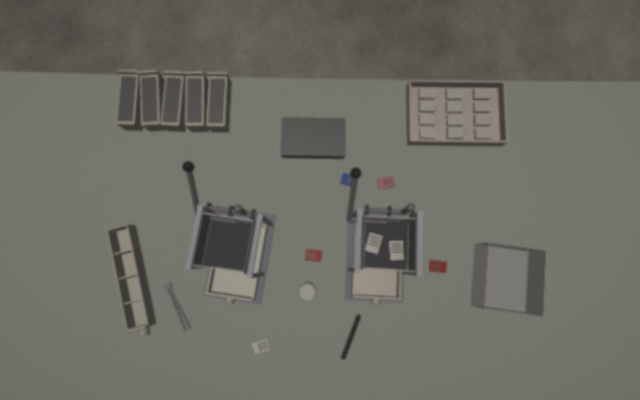

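The top view shows two hoppers. The left one, at about (230,245), has an empty dark floor. The right one, at about (388,245), has two off-white cassettes at (374,243) and (397,250), so it is the loaded one. I'll confirm that in an enlarged crop.

Run:
```python
import cv2
t=cv2.imread('pics/top.png')[155:310,330:450]; s=cv2.imread('pics/scene.png')[125:250,225:345]
a=cv2.resize(t,None,fx=3.8,fy=3.8,interpolation=cv2.INTER_CUBIC);b=cv2.resize(s,None,fx=2.8,fy=2.8,interpolation=cv2.INTER_CUBIC)
b=cv2.copyMakeBorder(b,0,a.shape[0]-b.shape[0],0,0,cv2.BORDER_CONSTANT)
o=cv2.convertScaleAbs(cv2.hconcat([a,b]),alpha=1.6);print(o.shape);cv2.imwrite('pics/crop.png',o)
```

```text
(589, 792, 3)
```

View pics/crop.png

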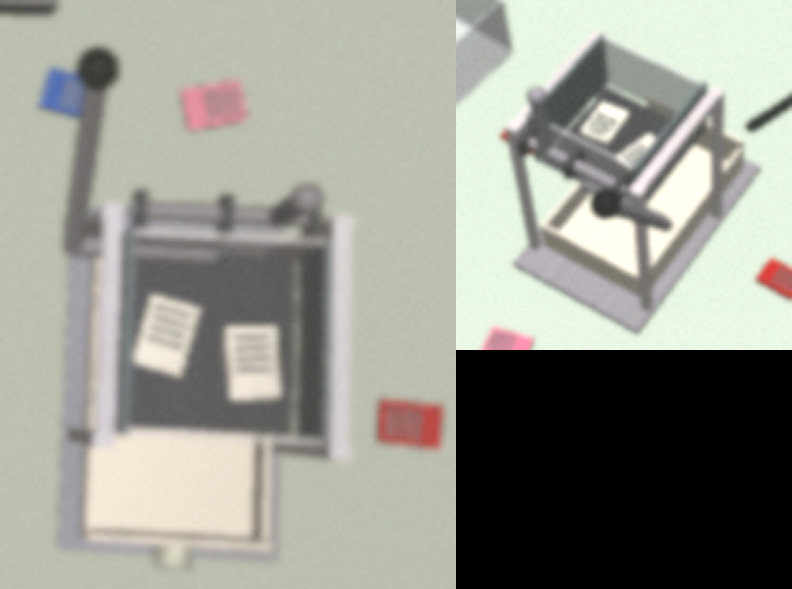

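The crop confirms it: two off-white cassettes lie in this hopper. The ball is at top (355.4,173.0) and scene (278.6,197.5), and the knob at top (410.9,207) and scene (254.2,159.6). Next I fit the hopper pose.

```bash
cat > h.py <<'E'
import numpy as np,cv2,pickle
from scipy.optimize import least_squares
def proj(c,X):
    K=np.array([[c['fx'],0,c['cx']],[0,c['fy'],c['cy']],[0,0,1.]])
    return cv2.projectPoints(np.atleast_2d(X).astype(float),cv2.Rodrigues(np.array(c['R']))[0],np.array(c['t'],float),K,np.array(c['D'],float))[0][:,0]
def W(p,X):
    x,y,a=p;R=np.array([[np.cos(a),-np.sin(a),0],[np.sin(a),np.cos(a),0],[0,0,1]])
    return np.atleast_2d(X)@R.T+[x,y,0]
def ball(g):
    a=np.radians(35)-g; return [.05+.14*np.sin(a),.078,.133+.14*np.cos(a)]
E
python3 - <<'E'
from h import *
T=pickle.load(open('top.pkl','rb'));S=pickle.load(open('scene.pkl','rb'))
def pts(q):return np.array([ball(q[3]),[.066,-.03+q[4],.247]])
def f(q):
    X=W(q[:3],pts(q))
    return np.r_[(proj(T,X)-[[355.4,173],[410.9,207]]).ravel(),(proj(S,X)-[[278.6,197.5],[254.2,159.6]]).ravel(),(q[3]-.03)/.02,(q[4]-.002)/.001]
for x0 in([.55,-.15,0],):
    r=least_squares(f,x0+[.03,.002]);print(r.x,r.fun.round(2))
p=r.x[:3];np.save('p.npy',p)
# checks: rim corners, drawer corners
print('rim',proj(T,W(p,[[.054,.054,.195],[.054,-.054,.195],[-.054,.054,.195],[-.054,-.054,.195]])).round(1).tolist())
print('drawer floor near corners',proj(T,W(p,[[-.115,.052,.01],[-.115,-.052,.01]])).round(1).tolist())
X=W(p,pts(r.x));print(X)
E
```

```text
[ 0.50741916 -0.15896936 -0.02743843  0.03780448  0.00218201] [-0.19 -0.02 -0.11  0.15  0.04  0.31 -0.42 -0.45  0.39  0.18]
rim [[363.5, 215.0], [417.7, 217.4], [362.0, 269.7], [417.4, 272.3]]
drawer floor near corners [[353.4, 294.2], [396.8, 296.2]]
[[ 0.63542058 -0.08445302  0.25063435]
 [ 0.57263113 -0.18858759  0.247     ]]
```

The fit residuals are under 0.5 px and the drawer corner check agrees. Shut lever contact only needs a straight horizontal push with the tip 238 mm up. Next I move in and open the trap.

```bash
cat >> h.py <<'E'
from rig import arm,capture
P=np.load('p.npy') if __import__('os').path.exists('p.npy') else None
Q=[np.cos(P[2]/2),np.sin(P[2]/2),0,0]
def at(x,y,tip): return W(P,[x,y,tip+.014])[0]
def look(n,f):
    c=capture(n);cv2.imwrite('pics/'+f,c['frame'][:,:,::-1]);return c
def st(m):print(m,round(arm.read_time_s(),2),W([0,0,-P[2]],arm.read_eef_pos()-[P[0],P[1],0.014] if 0 else np.array(arm.read_eef_pos())-[P[0],P[1],.014]).round(4),np.round(arm.read_wrist_force(),1))
E
python3 - <<'E'
from h import *
p=np.array(arm.read_eef_pos())
arm.gripper_close()
arm.line_to(p+[0,0,.13],velocity=.25)
arm.move_pose(at(.172,.078,.32),Q);st('above')
arm.line_to(at(.172,.078,.238),velocity=.15);st('down')
print(arm.line_to(at(-.010,.078,.238),velocity=.08,force_limit=20));st('open')
arm.hold(.3)
c=look('top','top2.png');cv2.imwrite('pics/top2c.png',cv2.convertScaleAbs(cv2.resize(c['frame'][130:320,300:470,::-1],None,fx=3,fy=3),alpha=1.6))
E
```

```text
above 4.14 [[0.1719 0.077  0.32  ]] [-0.7 -0.2 -0.6]
down 4.84 [[0.1724 0.078  0.2389]] [-0.5 -0.8  1. ]
True
open 6.92 [[-0.0046  0.0779  0.2393]] [6.2 0.6 1.5]
```

View pics/top2c.png

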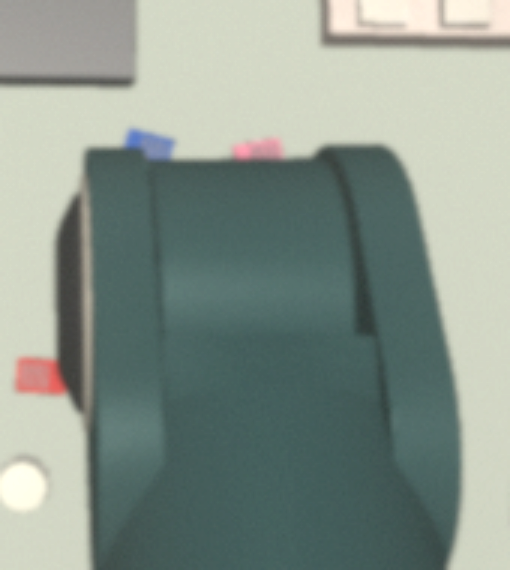

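The arm hides the hopper in this view, but the push stopped at hopper x = -4.6 mm, where I expected the hard stop. I'll back off, lift, cross to the robot side and check with the wrist and scene cameras.

Run:
```python
from h import *
arm.line_to(at(.012,.078,.239),velocity=.1)
arm.line_to(at(.012,.078,.30),velocity=.2)
arm.line_to(at(-.085,.078,.30),velocity=.2);st('x')
a=look('scene','s3.png')['frame'][110:260,215:355];b=look('wrist','w3.png')['frame']
a=cv2.resize(a,None,fx=400/150,fy=400/150)[:400]
cv2.imwrite('pics/c3.png',cv2.convertScaleAbs(cv2.hconcat([a,cv2.resize(b,(420,400*420//640)) if 0 else cv2.copyMakeBorder(cv2.resize(b,(420,262)),0,400-262,0,0,cv2.BORDER_CONSTANT)])[:,:,::-1],alpha=1.6))
```

```text
x 8.68 [[-0.0851  0.0779  0.2997]] [ 0.2 -0.3 -0.7]
```

View pics/c3.png

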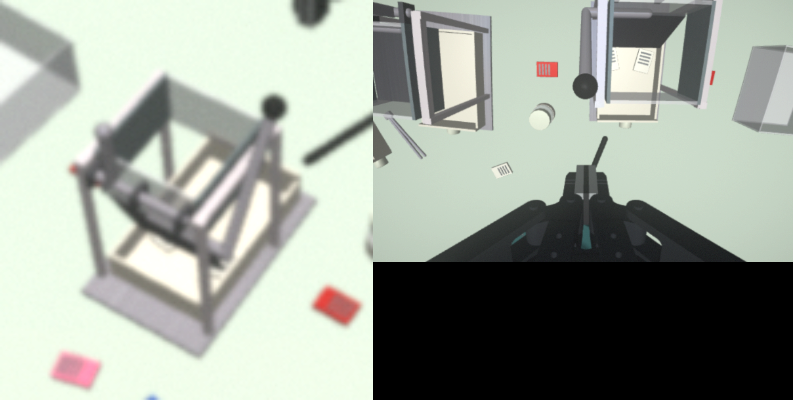

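The trap hangs wide open. In the wrist view the cassettes are at (613,57) and (643,60), apparently on the white drawer floor; the cassette at (502,170) was lying on the bench from the start. Now I close the trap, then push the bolt across.

Run:
```python
from h import *
arm.line_to(at(-.085,.078,.238),velocity=.15)
print(arm.line_to(at(.116,.078,.238),velocity=.08,force_limit=20));st('shut')
arm.line_to(at(.09,.078,.238),velocity=.1)
arm.line_to(at(.09,.078,.29),velocity=.2)
arm.line_to(at(.066,-.07,.29),velocity=.2);
c=look('wrist','w4.png')['frame'];cv2.imwrite('pics/w4c.png',cv2.convertScaleAbs(c[:,:,::-1],alpha=1.5))
arm.line_to(at(.066,-.07,.225),velocity=.15);st('down')
print(arm.line_to(at(.066,-.008,.225),velocity=.06,force_limit=20));st('bolt')
arm.line_to(at(.066,-.04,.225),velocity=.1)
arm.line_to(at(.066,-.06,.30),velocity=.2)
arm.line_to(at(-.12,-.10,.32),velocity=.25);st('away')
a=look('scene','s5.png')['frame'][110:260,215:355];b=look('wrist','w5.png')['frame'][:250,200:600]
cv2.imwrite('pics/c5.png',cv2.convertScaleAbs(cv2.hconcat([cv2.resize(a,(373,400)),cv2.copyMakeBorder(b,0,150,0,0,cv2.BORDER_CONSTANT)])[:,:,::-1],alpha=1.6))
```

```text
True
shut 11.6 [[0.1099 0.0781 0.2373]] [-9.6 -0.  10.2]
down 13.89 [[ 0.0664 -0.0696  0.2257]] [0.8 0.1 0. ]
True
bolt 14.77 [[ 0.0661 -0.0159  0.2255]] [ 0.9 -8.4  0.7]
away 16.62 [[-0.1192 -0.0995  0.3197]] [0.6 0.1 0.2]
```

View pics/c5.png

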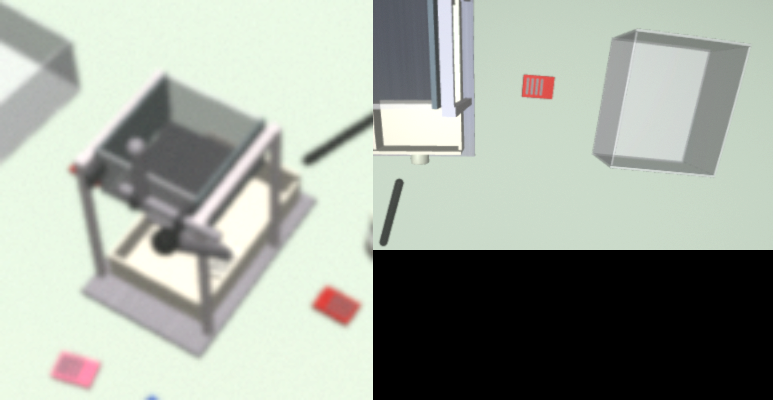

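The trap looks shut, the knob has moved across at (137,146), and the hopper is empty. I'll check the joints from the pixel positions, and enlarge the drawer in the scene image and in the earlier w3 wrist image.

Run:
```python
from h import *
S=pickle.load(open('scene.pkl','rb'))
for g in(0,.06,.12):print('ball',g,proj(S,W(P,ball(g))).round(1))
for b in(0,.025,.035):print('knob',b,proj(S,W(P,[.066,-.03+b,.247])).round(1))
a=cv2.imread('pics/s5.png')[165:240,240:330];b=cv2.imread('pics/w3.png')[0:200,320:560]
r=lambda i:cv2.resize(i,(400,int(i.shape[0]*400/i.shape[1])),interpolation=cv2.INTER_CUBIC)[:333]
a,b=r(a),r(b);h=max(len(a),len(b));f=lambda i:cv2.copyMakeBorder(i,0,h-len(i),0,0,cv2.BORDER_CONSTANT)
cv2.imwrite('pics/c6.png',cv2.convertScaleAbs(cv2.hconcat([f(a),f(b)]),alpha=1.2))
```

```text
ball 0 [[277.5 200.2]]
ball 0.06 [[279.3 196.4]]
ball 0.12 [[281.2 192.8]]
knob 0 [[253.  158.8]]
knob 0.025 [[262.3 163.3]]
knob 0.035 [[266.1 165.2]]
```

View pics/c6.png

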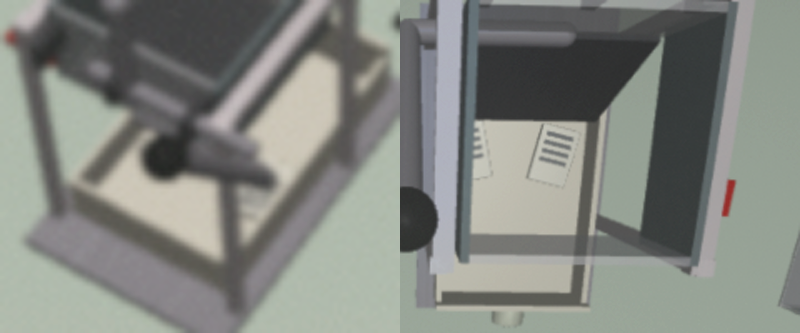

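Both cassettes lie flat in the drawer at (480,150) and (553,155) in the right crop. The measured ball (276.9,200) matches gate ≈ 0, and the knob (266.4,164.7) matches bolt ≈ 35 mm. I'm handing the job in.

Run:
```python
from h import *
st('end');arm.job_done()
```

```text
end 16.73 [[-0.119  -0.0994  0.3196]] [-0.3  0.3  0.3]
the job is handed in; nothing more can be done
```

I opened the loaded hopper's trap to its hard stop, shut it again and slid the bolt fully across. I handed the job in at about 16.7 s of the 46 s; no verdict is reported.

- **Which hopper:** the loaded one is on the right in the top view, with two off-white cassettes. I never sent the arm to the empty one.
- **Trap and bolt:** in the last scene image the lever ball fits a trap angle of about 0 rad, and the knob fits about 35 mm of bolt travel. Both pushes also ended against their hard stops.
- **Cassettes:** with the trap open, the wrist image showed both lying flat in the drawer. After it was shut, the hopper was empty, but only one cassette could be seen in the drawer; the other was hidden from the camera.
- **Robot:** the arm is clear of everything, with wrist force near zero.

No check failed or disagreed. One top picture was useless because the arm hid the hopper, so I used the scene and wrist cameras instead.

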